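# Changing over the sample stirrer

## Robot

A 7-joint arm with a two-finger parallel gripper is mounted at the origin on the work surface. World frame = base frame: x ahead of the robot, y to its left, z up, the work surface at z = 0. Lengths are in m, angles in rad, forces in N, time in s.
With the tool pointing down it reaches from about 0.35 to 0.9 m from the base axis. Payload 7.2 kg.
Tool frame: the origin (TCP) lies at the very end of the fingers, on their centre line; the grasp point (between the pads) lies 19 mm behind it (grip_point_offset is the x of the grasp point in the tool frame, in m); x points along the fingers, y is the direction in which the jaws open and shut, and the axes are right-handed (so a half turn about x gives the same grasp; the last joint's range is limited). The gripper opens to 88 mm and grips with 3 to 60 N. Pads are 20 mm wide; open, the fingers measure 115 mm over their backs; the gripper's body (75 mm by 178 mm) begins 61 mm behind the grasp point.
Start: joints at [1.202, 0.411, -0.013, 1.596, 0.006, 1.134, -0.082], TCP at [0.185, -0.597, 0.223] pointing down, gripper open.
Joint ranges: [-2.95, 2.95], [-0.29, 1.99], [-1.47, 1.44], [0.14, 2.54], [-1.03, 4.17], [0.13, 1.85], [-2.86, 2.86]. Speed limits (rad/s): [2.39, 2.39, 3.01, 3.01, 3.14, 3.14, 3.14].

## Interface

Orientations are given as a rotation vector (axis times angle).
In Python, from rig import read_state, snapshot, close_job, grip_point_offset gives the robot as it stands.
- The arm moves only by the shell command python3 -m pendant 'ROWS' [FORCE]. ROWS is text: rows parted by semicolons, each of 7 numbers parted by spaces: the opening, from 0 (shut) to 1 (fully open), then the shift along the tool's x, y, z in m, then the turn, a rotation vector about the tool's x, y, z in rad. In form: hand x y z wx wy wz; .... A call has 1 to 12 rows; each row is the pose to reach, as a shift and turn from the pose commanded when the call began, along the tool's axes at that moment; what a row does not reach only later rows make up. A row lasts 1/8 s, in which the tool goes at most 62.5 mm and 10.7 degrees, less where a joint would pass 70% of its speed; a pose out of reach is approached as far as the arm can. A call with a gripper value outside its range is refused whole. The fingers move at their own pace and stop on an object; FORCE is the grip in N (left out, the last holds). Time passes only in rows, so rows that repeat a pose let the fingers close. It gives the time, the measured TCP pose, the force and the opening at its end, in the units of the state.
- read_state(): the state, without advancing time (a new reading comes with each control period).
- snapshot(name): name is "side" or "top"; returns a dict with "image" (480x640x3 uint8, red, green, blue), "range_z" (480x640 float32, m along the optical axis (not along the pixel's ray), 0 where there is no reading), "intrinsics" (3x3 intrinsics, pixels), "world_from_camera" (4x4, takes a point from camera to world coordinates). Camera axes: x right, y down, z forward; pixel columns grow to the right and rows downward; lengths in m; the calibration is good to about 2 mm. A picture is of the moment at which its call begins.
- close_job(): hands the job in, once; it reports no verdict.
The state is a dict: "t": time; "joint_positions": joint angles; "qd": joint speeds; "effort": joint torques, N m; "eef_pos": TCP position; "tool_rot": TCP orientation; "contact_force": force on the tool from outside, world axes, zero at the start; "ft_torque": the same for the moment, N m; "opening": finger opening in m.
Only numpy, scipy, OpenCV 4.12 (cv2) and the standard library are available. Lean on these libraries where they do the work, as an engineer would, in place of code of your own. Each camera call takes 0.05 s, during which the arm holds its last target. There are 200 camera calls.

## Task

The stirring run is over: flip the stirrer's toggle switch off, and only then lift the finished sample bottles (one or two) off it and stand them in the white lipped tray. Stand the two oldest samples, those at the low front end of the sloped rack, in the middle of the stirrer's two ring marks, one on each, turn the speed knob until its pointer is at the white set mark, and then flip the toggle on again. Also load the newly arrived bottles from the dark mat into the rack behind those still waiting, leaving everything else in its place.

Things in the scene. Friction and masses are not known exactly. Their poses are not given: they have to be found in the camera images.
- lane: Slippery lane of the rack, sloped 0.19 rad. Origin: floor, mid-width, inner face of the front stop (low end), 45 mm up; x up the lane to its open end at 284 mm, y across, z square to the floor. Guides 62 mm apart, they and the stop 18 mm high. Bottles stand square to the floor, touching, at x = 28, 84, 140, 196 mm, oldest first; lift out the front one and the rest slide down
- stirrer: Two-place magnetic stirrer, grey housing 200 (x) by 380 (y) by 60 mm, fixed. Origin at the centre of its underside; x away from the robot, y to the left. White plate at the left with two ring marks; black control panel at the right end with the speed knob (x = -45, y = -133 mm) and, beyond it, the toggle (pivot at x = +45, y = -133, z = 64 mm)
- ring_left (a point): Centre of the left ring mark (72 mm ring) on the stirrer's white plate, on the plate's surface, 62 mm above the table; axes as the stirrer's
- ring_right (a point): Centre of the right ring mark, 115 mm from the left one; the same otherwise
- toggle (a joint): The stirrer's toggle switch: 0 = off (lever leans towards the robot, -x of the stirrer), 0.70 rad = on (leans away, +x). It snaps to the nearer end on either side of its centre at 0.35 rad; 5 to 6 N at the tip starts it moving, and the force falls to nothing at the centre
- toggle_tip (a point): Centre of the rounded end of the steel toggle lever: 13 mm thick there, 55 mm from its pivot, swinging 19 mm to either side of upright along the stirrer's x
- speed_knob (a joint): Speed knob, 0 to 2.6 rad, growing clockwise seen from above; light friction (0.03 N m), stays where it is left. At 0 its pointer is 1.3 rad anticlockwise of the stirrer's x
- knob_grip (a point): On the knob's axis, at mid-height of its grip bar (bar 50 mm long, 13 mm wide, from 67 to 97 mm above the table; skirt 54 mm wide below it), 87 mm above the table. Its x axis runs along the bar to the end with the white pointer line, z up
- mark_tip (a point): Inner tip of the white T-shaped set mark on the panel round the knob (stiff; leave it alone), 40 mm from the knob's axis, on the panel, 63 mm above the table; its x axis points radially out from the knob's axis, so the knob is right when the knob_grip x axis is parallel to it
- tray: White low tray for finished samples, 200 mm (x) by 110 mm (y), lips 14 mm high and 4 mm thick, floor 4 mm; fixed; origin at the centre of its underside
- done1: Finished sample, standing on the left ring of the stirrer at the start (one or both rings are in use): white round sample bottle, 56 mm diameter, straight sides up to 62 mm, blue screw cap 49 mm wide on top, 84 mm tall in all, about 0.17 kg; origin at the centre of its base, z up along the bottle. All sample bottles are alike
- done2: Finished sample, standing on the right ring of the stirrer at the start (one or both rings are in use): white round sample bottle, 56 mm diameter, straight sides up to 62 mm, blue screw cap 49 mm wide on top, 84 mm tall in all, about 0.17 kg; origin at the centre of its base, z up along the bottle. All sample bottles are alike
- wait1: Waiting sample, number 1 from the front of the lane at the start (1 is the oldest): white round sample bottle, 56 mm diameter, straight sides up to 62 mm, blue screw cap 49 mm wide on top, 84 mm tall in all, about 0.17 kg; origin at the centre of its base, z up along the bottle. All sample bottles are alike
- wait2: Waiting sample, number 2 from the front of the lane at the start (1 is the oldest): white round sample bottle, 56 mm diameter, straight sides up to 62 mm, blue screw cap 49 mm wide on top, 84 mm tall in all, about 0.17 kg; origin at the centre of its base, z up along the bottle. All sample bottles are alike
- wait3: Waiting sample, number 3 from the front of the lane at the start (1 is the oldest): white round sample bottle, 56 mm diameter, straight sides up to 62 mm, blue screw cap 49 mm wide on top, 84 mm tall in all, about 0.17 kg; origin at the centre of its base, z up along the bottle. All sample bottles are alike
- wait4: Waiting sample, number 4 from the front of the lane at the start (1 is the oldest): white round sample bottle, 56 mm diameter, straight sides up to 62 mm, blue screw cap 49 mm wide on top, 84 mm tall in all, about 0.17 kg; origin at the centre of its base, z up along the bottle. All sample bottles are alike
- new1: Newly arrived sample, standing at the start on a dark rubber mat (200 by 110 mm, 3 mm thick, as far to one side as the tray is to the other) (one or two have come): white round sample bottle, 56 mm diameter, straight sides up to 62 mm, blue screw cap 49 mm wide on top, 84 mm tall in all, about 0.17 kg; origin at the centre of its base, z up along the bottle. All sample bottles are alike
- new2: Newly arrived sample, standing at the start on a dark rubber mat (200 by 110 mm, 3 mm thick, as far to one side as the tray is to the other) (one or two have come): white round sample bottle, 56 mm diameter, straight sides up to 62 mm, blue screw cap 49 mm wide on top, 84 mm tall in all, about 0.17 kg; origin at the centre of its base, z up along the bottle. All sample bottles are alike
- dishes: Bystander, to be left where it is: stack of six agar plates, 93 mm across, 90 mm tall; origin under its centre
- timer: Bystander, to be left where it is: flat white bench timer, 75 x 65 x 30 mm; origin under its centre
- filterbox: Bystander, to be left where it is: paper box of membrane filters, 75 x 130 x 60 mm; origin under its centre
- washbottle: Bystander, to be left where it is: clear wash bottle, 68 mm across, 180 mm tall with its spout; origin under its centre
- reagent: Bystander, to be left where it is: amber glass jar with a black cap, 56 mm across, 110 mm tall; origin under its centre
- pipettor: Bystander, to be left where it is: grey pipette filler lying down, about 180 x 70 x 32 mm; origin under its centre
Mind the look-alikes: they are no part of the job. What is shaped like the wait1 but pink or turquoise is not meant.

How it is judged:
By the outcome, as a careful person would: the job done as asked, in the order asked, and still so for the second after the job is handed in, with the robot touching nothing.
Of done1, done2 only 1 to 2 are there at a start; the rules pass over those that are not, and their reading is None.
Of new1, new2 only 1 to 2 are there at a start; the rules pass over those that are not, and their reading is None.
At some moment in a run one of new1, new2 may be knocked a few centimetres aside while the robot is not near it.
It also fails if it takes over 210 s, if anything falls off the work surface, if the arm or the gripper's body presses on something with over 40 N, if the wrist force passes 120 N, or if a joint passes its speed limit or range.

## Working session

There is one attempt and no reset: what is moved stays moved. The work goes in short steps, Python scripts to look and compute and a shell command to move; the robot and the scene stay as the last step left them, time stands still between calls to the robot, and variables do not carry over. Pictures are saved under pics/ and viewed, about 12 in all and at most 16, crops included, and the job is handed in when it is done.

```bash
ls; mkdir -p pics
python3 - <<'E'
from rig import *
import cv2,numpy as np
s=read_state();print({k:np.round(v,3) for k,v in s.items()},grip_point_offset)
for n in("side","top"):
    d=snapshot(n);cv2.imwrite(f"pics/{n}0.png",d["image"][:,:,::-1]);print(n,d["intrinsics"].round(1).tolist(),d["world_from_camera"].round(3).tolist())
    np.savez(f"{n}0.npz",**d)
E
```

```text
pics
{'t': np.float64(0.0), 'joint_positions': array([ 1.202,  0.412, -0.013,  1.597,  0.006,  1.134, -0.082]), 'qd': array([ 0.001, -0.002, -0.001, -0.   , -0.002,  0.001,  0.002]), 'effort': array([-0.0000e+00, -5.8796e+01,  6.4100e-01, -2.9108e+01, -5.4000e-02,
        1.8000e-02,  0.0000e+00]), 'eef_pos': array([ 0.185, -0.596,  0.222]), 'tool_rot': array([ 2.06 ,  0.314, -2.061]), 'contact_force': array([ 0.575, -0.037,  0.292]), 'ft_torque': array([-0.024, -0.017,  0.045]), 'opening': np.float64(0.088)} -0.0187
side [[510.9, 0.0, 320.2], [0.0, 510.9, 235.3], [0.0, 0.0, 1.0]] [[-0.978, -0.149, 0.147, 0.374], [-0.209, 0.69, -0.693, 0.697], [0.002, -0.708, -0.706, 0.815], [0.0, 0.0, 0.0, 1.0]]
top [[565.6, 0.0, 328.2], [0.0, 565.6, 234.4], [0.0, 0.0, 1.0]] [[-0.023, -0.989, 0.144, 0.32], [-1.0, 0.022, -0.01, 0.003], [0.007, -0.144, -0.99, 1.455], [0.0, 0.0, 0.0, 1.0]]
```

View pics/top0.png

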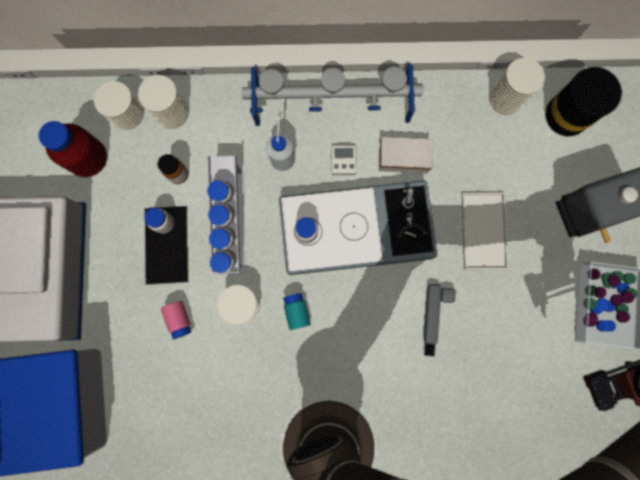

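View pics/side0.png

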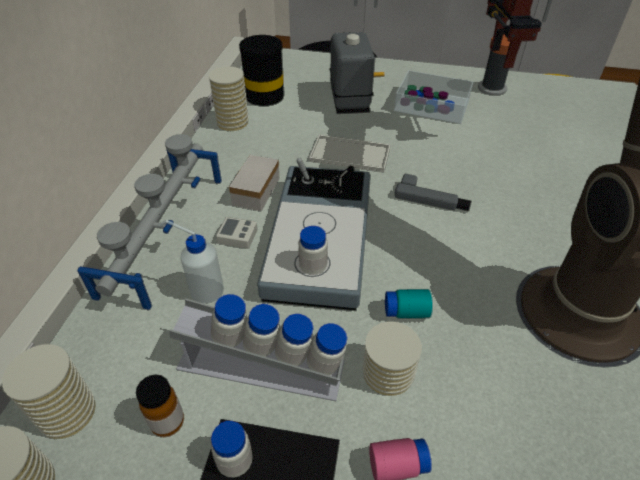

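The top view shows one finished bottle at (306,229) on the left ring, with the right ring (353,227) empty. There are four waiting bottles at (220,190–262) with the low end nearest the robot, and one new bottle on the mat at (158,220). The tray is at (484,230). The pink (176,320) and turquoise (296,311) look-alikes are lying down. In the side view the toggle is at (305,170), the knob at (345,180), and the dishes stand close to the front of the rack.

```bash
cat > h.py <<'E'
import numpy as np,cv2
from rig import *
from scipy.spatial.transform import Rotation as R
def take(n,save=None):
    d=snapshot(n)
    if save: np.savez(save,**d)
    return d
def ray(d,uv):
    K=d["intrinsics"];T=d["world_from_camera"];uv=np.atleast_2d(uv).astype(float)
    r=np.c_[(uv-K[[0,1],2])/K[0,0],np.ones(len(uv))]@T[:3,:3].T
    return T[:3,3],r
def cast(d,uv,z):
    o,r=ray(d,uv);z=np.asarray(z,float)
    return o+r*(((z-o[2])/r[:,2]).reshape(-1,1))
def cloud(d):
    v,u=np.mgrid[:480,:640];o,r=ray(d,np.c_[u.ravel(),v.ravel()])
    return (o+r*d["range_z"].reshape(-1,1)).reshape(480,640,3)
def pix(d,p):
    T=d["world_from_camera"];c=(np.atleast_2d(p)-T[:3,3])@T[:3,:3];q=c@d["intrinsics"].T
    return q[:,:2]/q[:,2:]
def blobs(m,amin):
    n,l,s,c=cv2.connectedComponentsWithStats(m.astype(np.uint8));return [(c[i],s[i,4],l==i) for i in range(1,n) if s[i,4]>=amin]
def caps(d):
    "blue caps standing: top centre from points within 4 mm of the blob's top"
    hsv=cv2.cvtColor(d["image"],cv2.COLOR_RGB2HSV);m=(hsv[...,0]>105)&(hsv[...,0]<130)&(hsv[...,1]>150)&(hsv[...,2]>50)
    P=cloud(d);out=[]
    for c,a,k in blobs(m,60):
        q=P[k&(d["range_z"]>0)];out.append((c.round(1),int(a),np.median(q,0).round(3),np.percentile(q[:,2],90).round(3)))
    return out
E
python3 - <<'E'
from h import *
for n in("side","top"):
    d=dict(np.load(n+"0.npz"));print(n)
    for c in caps(d):print(*c)
    P=cloud(d);im=d["image"]
    for nm,zr,xr,yr in[("stirrer",(.055,.068),(.35,.75),(-.25,.2)),("tray",(.008,.02),(.35,.75),(-.5,-.25))]:
        m=(abs(P[...,2]-np.mean(zr))<np.ptp(zr)/2)&(P[...,0]>xr[0])&(P[...,0]<xr[1])&(P[...,1]>yr[0])&(P[...,1]<yr[1])
        b=sorted(blobs(m,30),key=lambda t:-t[1])[:3]
        for c,a,k in b[:2]:
            r=cv2.minAreaRect((P[k][:,:2]*1000).astype(np.float32));print(nm,a,np.round(r[0],1),np.round(r[1],1),round(r[2],1))
    r=(slice(150,225),slice(265,375)) if n=="side" else (slice(175,275),slice(370,445))
    c=cv2.resize(im[r][:,:,::-1],None,fx=5 if n=="side" else 5,fy=5,interpolation=cv2.INTER_CUBIC);cv2.imwrite(f"pics/p_{n}.png",cv2.convertScaleAbs(c,alpha=1.6))
a=cv2.imread("pics/p_side.png");b=cv2.imread("pics/p_top.png");W=np.zeros((600,800,3),np.uint8)
a=cv2.resize(a,(440,300));b=cv2.resize(b,(360,480));W[:300,:440]=a;W[:480,440:]=b;cv2.imwrite("pics/panel.png",W)
E
```

```text
side
[207.5 155.9] 142 [ 0.841 -0.226  0.088] 0.092
[216.5 174. ] 60 [ 0.83  -0.224  0.033] 0.051
[312.4 237.2] 470 [0.526 0.049 0.146] 0.147
[195.4 244. ] 256 [0.731 0.11  0.145] 0.147
[113.8 281.7] 658 [0.874 0.174 0.084] 0.093
[390.8 303.5] 262 [0.366 0.091 0.045] 0.052
[229.5 308.9] 717 [0.615 0.25  0.164] 0.168
[263.2 318.6] 717 [0.56  0.25  0.154] 0.157
[297.1 328.6] 717 [0.506 0.249 0.143] 0.147
[330.8 338.4] 719 [0.451 0.249 0.132] 0.136
[228.  438.3] 964 [0.568 0.417 0.087] 0.089
[423.4 455.5] 341 [0.286 0.366 0.049] 0.052
stirrer 9483 [539.4 -76.5] [198.3 365. ] 5.2
stirrer 711 [ 721.2 -198.8] [104.5  62. ] 86.0
tray 462 [ 529.4 -417.2] [118.3 200.6] 88.7
tray 67 [ 372.5 -259.8] [10.1 43.2] 83.3
top
[410.1  89.5] 172 [ 0.888 -0.227  0.09 ] 0.095
[254.2  94. ] 195 [0.875 0.168 0.091] 0.095
[ 54.5 135.8] 678 [0.746 0.615 0.195] 0.198
[278.3 143.5] 118 [0.732 0.103 0.146] 0.149
[217.4 190.3] 298 [0.617 0.246 0.164] 0.169
[218.2 214.2] 295 [0.563 0.246 0.154] 0.158
[154.  216.9] 288 [0.571 0.415 0.087] 0.09
[305.5 226.9] 283 [0.529 0.042 0.146] 0.149
[219.1 238.1] 293 [0.508 0.245 0.143] 0.147
[219.8 261.8] 293 [0.453 0.245 0.133] 0.137
[621.9 287. ] 82 [ 0.378 -0.756  0.015] 0.021
[292.8 298.1] 108 [0.368 0.079 0.049] 0.054
[603.2 305.9] 216 [ 0.331 -0.704  0.015] 0.02
[605.7 325.4] 154 [ 0.283 -0.706  0.015] 0.019
[180.3 332.4] 99 [0.291 0.355 0.049] 0.054
[ 39.3 412.8] 9223 [0.127 0.628 0.177] 0.18
stirrer 9773 [541.6 -77.4] [199.2 363. ] 5.2
stirrer 802 [ 721.4 -199.8] [100.3  59.3] 88.2
tray 426 [ 531.3 -416.7] [112.4 199.8] 88.5
```

View pics/panel.png

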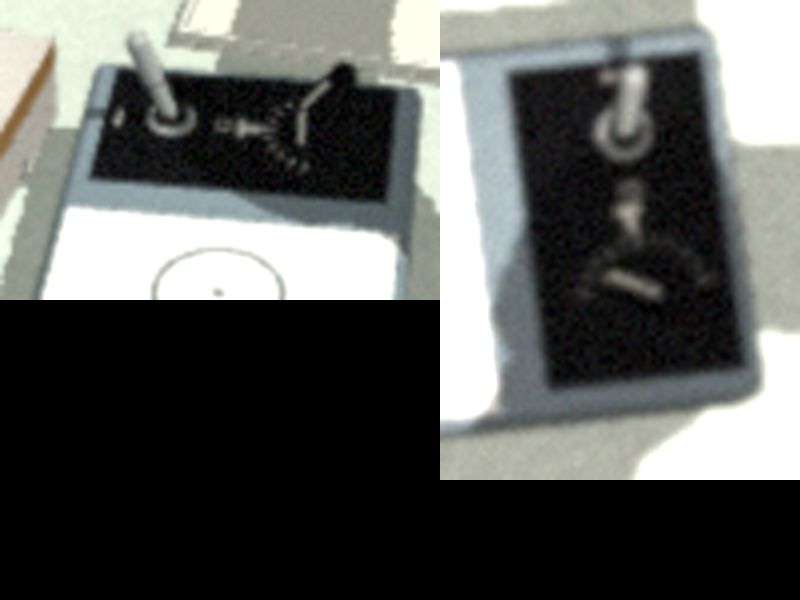

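The toggle leans away (on). The knob pointer's outer end is at about crop (608,272), left and ahead, and the T mark is at (630,210), almost straight ahead of the knob. Next I'll get the stirrer frame from its edges, and the pointer and mark from the pixels.

Run:
```python
from h import *
W={}
for n in("side","top"):
    d=dict(np.load(n+"0.npz"));P=cloud(d);W[n]=d
    m=(abs(P[...,2]-.0615)<.009)&(P[...,0]>.38)&(P[...,0]<.75)&(P[...,1]>-.3)&(P[...,1]<.2)
    b=max(blobs(m,30),key=lambda t:t[1]);q=P[b[2]][:,:2];a=np.radians(5.2);X=np.array([np.cos(a),np.sin(a)]);Y=np.array([-X[1],X[0]])
    for ax in(X,Y):
        s=q@ax;print(n,"extent",np.percentile(s,[0,.3,1,99,99.7,100]).round(3))
    g=cv2.cvtColor(d["image"],cv2.COLOR_RGB2GRAY)
    # black panel
    v=d["image"].max(2);pm=(v<40)&m
    k=max(blobs(cv2.morphologyEx((pm).astype(np.uint8),cv2.MORPH_CLOSE,np.ones((9,9))),50),key=lambda t:t[1])[2]
    vv,uu=np.nonzero(k);c=cast(d,np.c_[uu,vv],.062);r=cv2.minAreaRect((c[:,:2]*1000).astype(np.float32));print("panel",np.round(r[0],1),np.round(r[1],1),round(r[2],1))
# ring right by dark pixels on the plate, top + side
for n,box in(("top",(330,205,378,250)),("side",(296,205,342,242))):
    d=W[n];g=cv2.cvtColor(d["image"],cv2.COLOR_RGB2GRAY).astype(float);x0,y0,x1,y1=box;s=g[y0:y1,x0:x1]
    bg=cv2.medianBlur(s.astype(np.uint8),15).astype(float);k=(bg-s>25);vv,uu=np.nonzero(k);e=cv2.fitEllipse(np.c_[uu,vv].astype(np.float32)) 
    cc=np.c_[uu+x0,vv+y0];w=cast(d,cc,.062)[:,:2];A=np.c_[2*w,np.ones(len(w))]
    so=np.linalg.lstsq(A,(w**2).sum(1),rcond=None)[0];rr=np.sqrt(so[2]+so[:2]@so[:2]);
    for _ in range(4):
        dist=np.hypot(*(w-so[:2]).T);kk=abs(dist-.036)<.006;A=np.c_[2*w[kk],np.ones(kk.sum())];so=np.linalg.lstsq(A,(w[kk]**2).sum(1),rcond=None)[0]
    print(n,"ringR",so[:2].round(4),np.sqrt(so[2]+so[:2]@so[:2]).round(4),kk.sum())
f=lambda x,y:(370+(x-440)/4.8,175+y/4.8); s=lambda x,y:(265+x/4,150+y/4)
t,sd=W["top"],W["side"]
print("pivot",cast(t,f(622,133),.066),cast(sd,s(171,120),.066))
print("mark stem inner/outer",cast(t,[f(632,240),f(630,205)],.062),cast(sd,[s(265,130),s(222,126)],.062))
print("pointer in/out",cast(t,[f(660,297),f(608,272)],.097),cast(sd,[s(330,84),s(302,110)],.097), cast(sd,s(302,140),.067))
print("tip",cast(t,f(632,78),.116),cast(sd,s(135,38),.116))
```

```text
side extent [0.431 0.432 0.433 0.627 0.629 0.63 ]
side extent [-0.324 -0.319 -0.313  0.054  0.056  0.058]
panel [ 551.9 -212.4] [169.6 105.3] 5.5
top extent [0.433 0.434 0.435 0.629 0.631 0.633]
top extent [-0.324 -0.322 -0.318  0.051  0.054  0.055]
panel [ 553.2 -211.5] [167.  102.3] 5.2
top ringR [ 0.5423 -0.0747] 0.0346 164
side ringR [ 0.5409 -0.0766] 0.035 109
pivot [[ 0.59791396 -0.21242994  0.066     ]] [[ 0.5957845  -0.20912241  0.066     ]]
mark stem inner/outer [[ 0.54192736 -0.21581174  0.062     ]
 [ 0.56041627 -0.21557522  0.062     ]] [[ 0.54141566 -0.21654891  0.062     ]
 [ 0.56664455 -0.21485078  0.062     ]]
pointer in/out [[ 0.5068731  -0.22320225  0.097     ]
 [ 0.52022043 -0.19743097  0.097     ]] [[ 0.50548986 -0.22249393  0.097     ]
 [ 0.5167764  -0.19585888  0.097     ]] [[ 0.51774269 -0.20607739  0.067     ]]
tip [[ 0.61605681 -0.21093333  0.116     ]] [[ 0.61772429 -0.21643055  0.116     ]]
```

```bash
cat >> h.py <<'E'
def go(p,jaw,down=(0,0,-1)):
    "print shift/turn (tool axes) to bring TCP to p, fingers along down, jaws along jaw (sign chosen nearest)"
    s=read_state();T=R.from_rotvec(s["tool_rot"]);x=np.array(down,float);x/=np.linalg.norm(x)
    best=None
    for sg in(1,-1):
        y=sg*np.array(jaw,float);y-=x*(x@y);y/=np.linalg.norm(y);G=R.from_matrix(np.c_[x,y,np.cross(x,y)])
        w=(T.inv()*G).as_rotvec()
        if best is None or np.linalg.norm(w)<np.linalg.norm(best): best=w
    print("shift",T.inv().apply(np.array(p)-s["eef_pos"]).round(4),"turn",best.round(3),"rows",np.ceil(max(np.linalg.norm(np.array(p)-s["eef_pos"])/.0625,np.linalg.norm(best)/.187)))
SX=np.array([.9959,.0906,0]);SY=np.array([-.0906,.9959,0])
PIV=np.array([.598,-.212,0]);KNOB=np.array([.508,-.2216,0])
RR=np.array([.5416,-.0757,0]);RL=RR+.115*SY
E
python3 - <<'E'
from h import *
s=read_state();print(R.from_rotvec(s["tool_rot"]).as_matrix().round(3),RL)
go(PIV+.055*SX+[0,0,.17],SY)
E
```

```text
[[-0.001  0.296 -0.955]
 [ 0.001 -0.955 -0.296]
 [-1.    -0.001  0.   ]] [0.531181  0.0388285 0.       ]
shift [ 0.0522 -0.2334 -0.5622] turn [0.21  0.    0.001] rows 10.0
```

```bash
python3 -m pendant '0 0.052 -0.233 -0.562 0.21 0 0;0 0.052 -0.233 -0.562 0.21 0 0;0 0.052 -0.233 -0.562 0.21 0 0;0 0.052 -0.233 -0.562 0.21 0 0;0 0.052 -0.233 -0.562 0.21 0 0;0 0.052 -0.233 -0.562 0.21 0 0;0 0.052 -0.233 -0.562 0.21 0 0;0 0.052 -0.233 -0.562 0.21 0 0;0 0.052 -0.233 -0.562 0.21 0 0;0 0.052 -0.233 -0.562 0.21 0 0;0 0.052 -0.233 -0.562 0.21 0 0;0 0.052 -0.233 -0.562 0.21 0 0' 20; python3 -c "
from h import *
s=read_state();print(R.from_rotvec(s['tool_rot']).as_matrix().round(3))
go(PIV+.055*SX+[0,0,.097],SY);go(PIV+.004*SX+[0,0,.097],SY)"
```

```text
t: 1.6
eef_pos: [0.6522, -0.2085, 0.17]
tool_rot: [2.173, 0.098, -2.177]
contact_force: [0.1, -0.6, 0.4]
opening: 0.0006
[[-0.002  0.091 -0.996]
 [-0.    -0.996 -0.091]
 [-1.     0.     0.002]]
shift [ 0.073  -0.0014 -0.0008] turn [-0.     0.002 -0.   ] rows 2.0
shift [ 0.0731 -0.0014  0.0502] turn [-0.     0.002 -0.   ] rows 2.0
```

```bash
python3 -m pendant '0 0.04 0 0 0 0 0;0 0.073 0 0 0 0 0;0 0.073 0 0 0 0 0;0 0.073 0 0.015 0 0 0;0 0.073 0 0.025 0 0 0;0 0.073 0 0.033 0 0 0;0 0.073 0 0.04 0 0 0;0 0.073 0 0.047 0 0 0;0 0.073 0 0.05 0 0 0;0 0.073 0 0.05 0 0 0;0 0.04 0 0.055 0 0 0;0 -0.03 0 0.055 0 0 0'
python3 - <<'E'
from h import *
d=take("side");c=cv2.resize(d["image"][120:230,255:375,::-1],None,fx=5,fy=5,interpolation=cv2.INTER_CUBIC);cv2.imwrite("pics/tog1.png",c)
E
```

```text
t: 3.1
eef_pos: [0.5957, -0.2125, 0.1912]
tool_rot: [2.168, 0.101, -2.184]
contact_force: [1.2, -0.5, -0.1]
opening: 0.0005
```

View pics/tog1.png

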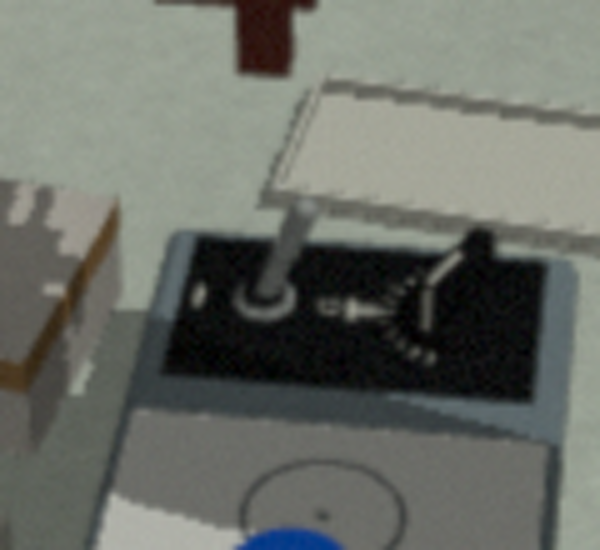

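Toggle is off: the lever now leans towards the robot, with its tip at (300,205). The T mark and its stem show clearly at (320–378,308). Next I'll refine the bottle caps and the clearances around the rack.

```bash
cat >> h.py <<'E'
def tops(d):
    "centre of each standing blue cap's top disc: min enclosing circle of blue points near the top plane"
    hsv=cv2.cvtColor(d["image"],cv2.COLOR_RGB2HSV);m=(hsv[...,0]>100)&(hsv[...,0]<132)&(hsv[...,1]>130)&(hsv[...,2]>40)&(d["range_z"]>0)
    P=cloud(d);out=[]
    for c,a,k in blobs(m,100):
        q=P[k];n=np.array([0,0,1.]);q0=np.median(q,0)
        if not(.3<q0[0]<.7 and -.55<q0[1]<.55): continue
        if abs(q0[1]-.247)<.03 and q0[2]>.12: n=np.array([-np.sin(.19),0,np.cos(.19)])
        h=q@n;t=q[h>np.percentile(h,80)-.008]
        (x,y),r=cv2.minEnclosingCircle((t[:,:2]*1000).astype(np.float32));mm=t.mean(0)
        out.append((c.round(),mm.round(4),round(x/1000,4),round(y/1000,4),"r",round(r,1)))
    return out
E
python3 - <<'E'
from h import *
for n in("side","top"):
    d=take(n);P=cloud(d);print(n)
    for t in tops(d):print(*t)
    m=(abs(P[...,2]-.09)<.006)&(abs(P[...,0]-.38)<.1)&(abs(P[...,1]-.2)<.06)
    for c,a,k in blobs(m,100): print("dish",a,c.round(),P[k].mean(0).round(3),np.ptp(P[k],0).round(3),cv2.minEnclosingCircle((P[k][:,:2]*1000).astype(np.float32)))
go([.529,.043,.19],SY)
E
```

```text
side
[312. 237.] [0.5265 0.0449 0.1457] 0.5264 0.0411 r 25.9
[391. 304.] [0.3653 0.0849 0.0496] 0.3683 0.084 r 19.3
[229. 309.] [0.6146 0.248  0.164 ] 0.6158 0.2461 r 25.0
[263. 319.] [0.5599 0.2477 0.1537] 0.5603 0.2456 r 24.7
[297. 329.] [0.5051 0.2474 0.1433] 0.5058 0.2456 r 24.4
[331. 338.] [0.4506 0.2475 0.1327] 0.4508 0.2457 r 24.7
[228. 438.] [0.5689 0.4161 0.0868] 0.5693 0.4148 r 24.7
dish 2185 [393. 346.] [0.352 0.213 0.09 ] [0.092 0.095 0.01 ] ((351.8328552246094, 211.28704833984375), 47.601444244384766)
top
[217. 190.] [0.6171 0.2455 0.1645] 0.6169 0.2455 r 23.2
[218. 214.] [0.5622 0.2453 0.1539] 0.5623 0.2451 r 23.9
[154. 217.] [0.5713 0.4147 0.087 ] 0.5721 0.4149 r 25.1
[305. 227.] [0.529  0.0428 0.1457] 0.5288 0.0425 r 23.5
[219. 238.] [0.5075 0.2452 0.1431] 0.5071 0.2449 r 23.8
[220. 262.] [0.4527 0.2448 0.1327] 0.4529 0.245 r 23.3
[293. 298.] [0.3675 0.0802 0.0501] 0.3655 0.0796 r 19.9
dish 1146 [237. 304.] [0.354 0.211 0.089] [0.091 0.092 0.012] ((354.6871032714844, 211.62863159179688), 46.801002502441406)
shift [ 0.0058 -0.2618  0.0473] turn [-0.    -0.005 -0.002] rows 5.0
```

```bash
python3 -m pendant '1 -0.01 -0.06 0.01 0 0 0;1 -0.01 -0.26 0.047 0 0 0;1 -0.01 -0.26 0.047 0 0 0;1 -0.01 -0.26 0.047 0 0 0;1 -0.01 -0.26 0.047 0 0 0;1 0.05 -0.26 0.047 0 0 0;1 0.1 -0.26 0.047 0 0 0;1 0.1 -0.26 0.047 0 0 0;0.4 0.1 -0.26 0.047 0 0 0;0.4 0.1 -0.26 0.047 0 0 0;0.4 0.1 -0.26 0.047 0 0 0;0.4 0.1 -0.26 0.047 0 0 0' 25; python3 -c "
from h import *
go([.53,-.417,.20],[-0.025,1,0])"
```

```text
t: 4.75
eef_pos: [0.5289, 0.0419, 0.0948]
tool_rot: [2.178, 0.099, -2.172]
contact_force: [-0.6, -1.5, 7.7]
opening: 0.0556
shift [-0.1052  0.4571  0.0401] turn [ 0.066 -0.003 -0.   ] rows 8.0
```

```bash
python3 -m pendant '0.4 -0.05 0 0 0 0 0;0.4 -0.11 0 0 0 0 0;0.4 -0.11 0.457 0.04 0.066 0 0;0.4 -0.11 0.457 0.04 0.066 0 0;0.4 -0.11 0.457 0.04 0.066 0 0;0.4 -0.11 0.457 0.04 0.066 0 0;0.4 -0.11 0.457 0.04 0.066 0 0;0.4 -0.11 0.457 0.04 0.066 0 0;0.4 -0.11 0.457 0.04 0.066 0 0;0.4 -0.11 0.457 0.04 0.066 0 0;0.4 -0.11 0.457 0.04 0.066 0 0;0.4 -0.11 0.457 0.04 0.066 0 0'; python3 -c "
from h import *
go([.53,-.417,.0365],[-0.025,1,0])"
```

```text
t: 6.25
eef_pos: [0.5301, -0.4147, 0.2031]
tool_rot: [2.209, 0.031, -2.208]
contact_force: [0.1, 0.2, -1.9]
opening: 0.0558
shift [0.1666 0.0026 0.0002] turn [ 0.002 -0.     0.002] rows 3.0
```

```bash
python3 -m pendant '0.4 0.06 0.003 0 0 0 0;0.4 0.12 0.003 0 0 0 0;0.4 0.155 0.003 0 0 0 0;0.4 0.161 0.003 0 0 0 0;0.4 0.164 0.003 0 0 0 0;0.4 0.165 0.003 0 0 0 0;0.4 0.165 0.003 0 0 0 0;0.4 0.165 0.003 0 0 0 0'; python3 -c "
from h import *
go([.53,-.417,.0365],[-0.025,1,0])"
```

```text
t: 7.25
eef_pos: [0.5298, -0.4203, 0.0391]
tool_rot: [2.21, 0.026, -2.207]
contact_force: [-0.2, -0.4, -2.0]
opening: 0.0557
shift [ 0.0026 -0.0033 -0.0003] turn [-0.    -0.001 -0.001] rows 1.0
```

```bash
python3 -m pendant '0.4 0.0025 -0.002 0 0 0 0;0.4 0.003 -0.002 0 0 0 0;0.4 0.003 -0.002 0 0 0 0'; python3 -m pendant '0.8 0 0 0 0 0 0;0.95 0 0 0 0 0 0;0.95 0 0 0 0 0 0;0.95 0 0 0 0 0 0;0.95 -0.06 0 0 0 0 0;0.95 -0.12 0 0 0 0 0;0.95 -0.2 0 0 0 0 0;0.95 -0.2 0 0 0 0 0;0.95 -0.2 0 0 0 0 0'
python3 - <<'E'
from h import *
d=take("side");cv2.imwrite("pics/tray1.png",cv2.resize(d["image"][110:240,240:440,::-1],None,fx=4,fy=4))
for t in tops(d):print(*t)
n=np.array([-.1889,0,.982]);b=np.array([.4517,.2455,.1327])-.084*n+[0,0,0];print("base",b)
tcp=b+.031*n;print(tcp);go(tcp+.1*n,[0,1,0],-n);go(tcp,[0,1,0],-n)
E
```

```text
t: 7.62
eef_pos: [0.5296, -0.4191, 0.0369]
tool_rot: [2.21, 0.025, -2.207]
contact_force: [-2.7, 0.8, 8.5]
opening: 0.0556
t: 8.75
eef_pos: [0.5298, -0.4183, 0.2362]
tool_rot: [2.21, 0.026, -2.206]
contact_force: [-0.7, -0.4, -0.9]
opening: 0.0831
[352. 129.] [ 0.5272 -0.4147  0.0872] 0.5255 -0.4168 r 27.0
[391. 304.] [0.3654 0.0853 0.0495] 0.3683 0.0824 r 19.5
[229. 309.] [0.6145 0.248  0.1642] 0.6147 0.2457 r 24.7
[263. 319.] [0.5598 0.2478 0.1536] 0.5606 0.245 r 25.2
[297. 329.] [0.5051 0.2476 0.1432] 0.5049 0.2459 r 24.7
[331. 338.] [0.4506 0.2474 0.1326] 0.4503 0.2457 r 24.2
[228. 438.] [0.5689 0.4161 0.0867] 0.5698 0.4143 r 25.1
base [0.4675676 0.2455    0.050212 ]
[0.4617117 0.2455    0.080654 ]
shift [ 0.0557 -0.6651  0.0697] turn [0.025 0.191 0.003] rows 11.0
shift [ 0.1539 -0.6646  0.0507] turn [0.025 0.191 0.003] rows 11.0
```

View pics/tray1.png

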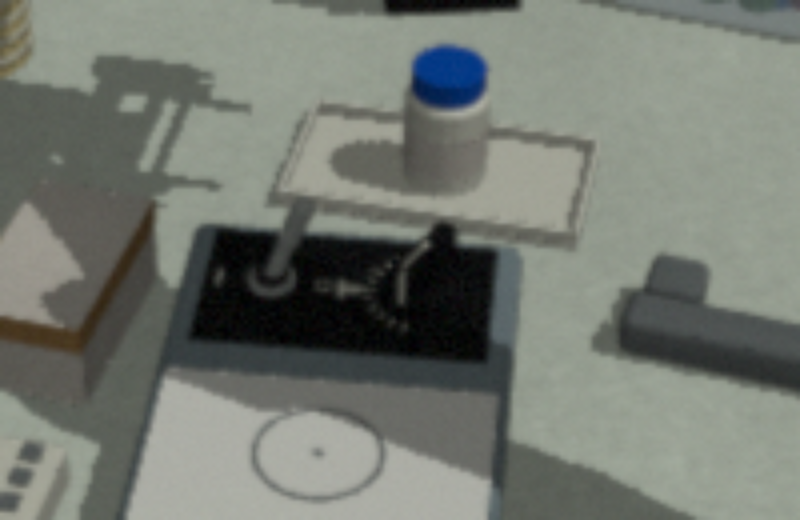

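The finished bottle stands upright in the middle of the tray at about (447,120). Next is the front bottle of the rack.

```bash
python3 -m pendant '1 0.03 -0.665 0.07 0.025 0.191 0;1 0.03 -0.665 0.07 0.025 0.191 0;1 0.03 -0.665 0.07 0.025 0.191 0;1 0.03 -0.665 0.07 0.025 0.191 0;1 0.03 -0.665 0.07 0.025 0.191 0;1 0.03 -0.665 0.07 0.025 0.191 0;1 0.03 -0.665 0.07 0.025 0.191 0;1 0.03 -0.665 0.07 0.025 0.191 0;1 0.03 -0.665 0.07 0.025 0.191 0;1 0.03 -0.665 0.07 0.025 0.191 0;1 0.056 -0.665 0.07 0.025 0.191 0;1 0.056 -0.665 0.07 0.025 0.191 0'; python3 -m pendant '1 0 0 0 0 0 0;1 0 0 0 0 0 0';  python3 -c "
from h import *
n=np.array([-.1889,0,.982]);tcp=np.array([.4617,.2455,.0807]);go(tcp,[0,1,0],-n)"
```

```text
t: 10.3
eef_pos: [0.4395, 0.2475, 0.1752]
tool_rot: [2.413, 0.009, -2.006]
contact_force: [-0.4, 0.3, -0.8]
opening: 0.0874
t: 10.55
eef_pos: [0.4433, 0.2434, 0.179]
tool_rot: [-2.421, 0.001, 1.998]
contact_force: [-0.2, -0.1, 0.5]
opening: 0.0878
shift [ 0.1    -0.0019  0.0005] turn [-0.003 -0.001  0.001] rows 2.0
```

```bash
python3 -m pendant '1 0.05 -0.002 0 0 0 0;1 0.09 -0.002 0 0 0 0;1 0.1 -0.002 0 0 0 0;1 0.1 -0.002 0 0 0 0;0.4 0.1 -0.002 0 0 0 0;0.4 0.1 -0.002 0 0 0 0;0.4 0.1 -0.002 0 0 0 0;0.4 0.1 -0.002 0 0 0 0;0.4 0.1 -0.002 0 0 0 0' 25; python3 -m pendant '0.4 -0.03 0 0 0 0 0;0.4 -0.06 0 0 0 0 0;0.4 -0.1 0 0 0 0 0;0.4 -0.13 0 0 0 0 0;0.4 -0.13 0 0 0 0 0;0.4 -0.13 0 0 0 0 0'; python3 -c "
from h import *
d=take('side')
for t in tops(d):print(*t)
go(RR+[0,0,.21],SY)"
```

```text
t: 11.68
eef_pos: [0.4621, 0.2473, 0.0815]
tool_rot: [-2.423, -0.002, 1.997]
contact_force: [-2.3, -1.3, 6.5]
opening: 0.0559
t: 12.42
eef_pos: [0.4369, 0.2465, 0.2077]
tool_rot: [-2.421, -0.001, 2.0]
contact_force: [-0.3, -0.5, -2.5]
opening: 0.0555
[352. 129.] [ 0.527  -0.4145  0.0875] 0.5252 -0.4177 r 27.4
[391. 304.] [0.365  0.0851 0.0495] 0.3656 0.0829 r 18.7
[259. 318.] [0.567 0.248 0.155] 0.5674 0.2454 r 25.1
[293. 328.] [0.5123 0.2479 0.1445] 0.5127 0.2455 r 24.3
[325. 340.] [0.459  0.2535 0.1342] 0.4547 0.2511 r 29.1
[228. 438.] [0.5689 0.4162 0.0869] 0.5694 0.415 r 24.9
shift [ 0.0167  0.3221 -0.1037] turn [-0.091 -0.189 -0.007] rows 6.0
```

```bash
python3 -m pendant '0.4 0 0.06 -0.01 0 0 0;0.4 0.01 0.322 -0.104 -0.091 -0.189 -0.007;0.4 0.01 0.322 -0.104 -0.091 -0.189 -0.007;0.4 0.01 0.322 -0.104 -0.091 -0.189 -0.007;0.4 0.01 0.322 -0.104 -0.091 -0.189 -0.007;0.4 0.01 0.322 -0.104 -0.091 -0.189 -0.007;0.4 0.01 0.322 -0.104 -0.091 -0.189 -0.007;0.4 0.017 0.322 -0.104 -0.091 -0.189 -0.007;0.4 0.017 0.322 -0.104 -0.091 -0.189 -0.007;0.4 0.017 0.322 -0.104 -0.091 -0.189 -0.007'
python3 - <<'E'
from h import *
go(RR+[0,0,.096],SY)
for n in("top","side"):
    d=take(n);print([t[1:] for t in tops(d) if t[1][2]>.2])
E
```

```text
t: 13.72
eef_pos: [0.5423, -0.0738, 0.2107]
tool_rot: [2.176, 0.102, -2.173]
contact_force: [-1.0, 0.3, -1.8]
opening: 0.0558
shift [0.1147 0.0019 0.0011] turn [ 0.002 -0.002  0.001] rows 2.0
[]
[]
```

```bash
python3 -m pendant '0.4 0.05 0.002 0.001 0 0 0;0.4 0.1 0.002 0.001 0 0 0;0.4 0.112 0.002 0.001 0 0 0;0.4 0.115 0.002 0.001 0 0 0;0.4 0.115 0.002 0.001 0 0 0'; python3 -m pendant '0.4 0.002 0 0 0 0 0;0.4 0.003 0 0 0 0 0;0.4 0.003 0 0 0 0 0'
```

```text
t: 14.45
eef_pos: [0.5432, -0.0769, 0.0975]
tool_rot: [2.18, 0.1, -2.17]
contact_force: [0.3, -0.1, -1.2]
opening: 0.0559
t: 14.82
eef_pos: [0.5425, -0.0771, 0.0937]
tool_rot: [2.179, 0.099, -2.171]
contact_force: [-0.7, -0.3, 2.5]
opening: 0.0552
```

```bash
python3 -m pendant '0.4 0.0005 0 0 0 0 0;0.8 0.0005 0 0 0 0 0;1 0.0005 0 0 0 0 0;1 0.0005 0 0 0 0 0;1 0.0005 0 0 0 0 0;1 -0.05 0 0 0 0 0;1 -0.11 0 0 0 0 0;1 -0.13 0 0 0 0 0;1 -0.13 0 0 0 0 0;1 -0.13 0 0 0 0 0'
python3 - <<'E'
from h import *
for n in("side","top"):
    d=take(n);print(n)
    for t in tops(d):print(*t)
n=np.array([-.1889,0,.982]);tcp=np.array([.4617,.2455,.0807]);go(tcp+.1*n,[0,1,0],-n)
E
```

```text
t: 16.08
eef_pos: [0.5409, -0.0771, 0.2215]
tool_rot: [2.175, 0.1, -2.175]
contact_force: [0.0, -0.5, 0.9]
opening: 0.0878
side
[352. 129.] [ 0.5274 -0.4144  0.0874] 0.5273 -0.4171 r 25.6
[319. 195.] [ 0.5393 -0.0742  0.1454] 0.5394 -0.0765 r 26.0
[391. 304.] [0.3652 0.0849 0.0496] 0.3658 0.0822 r 18.8
[263. 319.] [0.5598 0.2477 0.1536] 0.5613 0.2454 r 25.2
[297. 329.] [0.5052 0.2475 0.1431] 0.5057 0.2454 r 24.7
[331. 339.] [0.4507 0.248  0.1326] 0.4504 0.2466 r 24.6
[228. 438.] [0.569  0.4161 0.0868] 0.5696 0.415 r 24.8
top
[218. 214.] [0.5623 0.2451 0.1539] 0.5629 0.2456 r 23.5
[154. 217.] [0.5716 0.4147 0.0867] 0.5715 0.4153 r 24.8
[493. 227.] [ 0.5296 -0.4168  0.0876] 0.5291 -0.4169 r 23.5
[219. 238.] [0.5073 0.2451 0.1436] 0.5077 0.245 r 23.4
[220. 262.] [0.4527 0.2456 0.1328] 0.4534 0.2458 r 23.1
[293. 298.] [0.3672 0.0798 0.0493] 0.3685 0.0807 r 18.9
shift [ 0.0428 -0.33    0.0682] turn [0.091 0.191 0.01 ] rows 6.0
```

```bash
python3 -m pendant '1 0.01 -0.33 0.068 0.091 0.191 0.01;1 0.01 -0.33 0.068 0.091 0.191 0.01;1 0.01 -0.33 0.068 0.091 0.191 0.01;1 0.01 -0.33 0.068 0.091 0.191 0.01;1 0.01 -0.33 0.068 0.091 0.191 0.01;1 0.01 -0.33 0.068 0.091 0.191 0.01;1 0.043 -0.33 0.068 0.091 0.191 0.01;1 0.043 -0.33 0.068 0.091 0.191 0.01;1 0.043 -0.33 0.068 0.091 0.191 0.01;1 0.043 -0.33 0.068 0.091 0.191 0.01';  python3 -c "
from h import *
n=np.array([-.1889,0,.982]);tcp=np.array([.4617,.2455,.0807]);go(tcp,[0,1,0],-n)"
```

```text
t: 17.42
eef_pos: [0.4447, 0.2453, 0.1808]
tool_rot: [-2.426, 0.002, 1.995]
contact_force: [0.3, -0.7, 0.3]
opening: 0.0878
shift [ 0.1015 -0.0002  0.0026] turn [-0.001 -0.004 -0.   ] rows 2.0
```

```bash
python3 -m pendant '1 0.05 0 0.002 0 0 0;1 0.09 0 0.002 0 0 0;1 0.101 0 0.002 0 0 0;1 0.101 0 0.002 0 0 0;0.4 0.101 0 0.002 0 0 0;0.4 0.101 0 0.002 0 0 0;0.4 0.101 0 0.002 0 0 0;0.4 0.101 0 0.002 0 0 0;0.4 0.101 0 0.002 0 0 0' 25; python3 -m pendant '0.4 -0.03 0 0 0 0 0;0.4 -0.06 0 0 0 0 0;0.4 -0.1 0 0 0 0 0;0.4 -0.13 0 0 0 0 0;0.4 -0.13 0 0 0 0 0;0.4 -0.13 0 0 0 0 0'; python3 -c "
from h import *
go(RL+[0,0,.21],SY)"
```

```text
t: 18.55
eef_pos: [0.4617, 0.2455, 0.081]
tool_rot: [2.426, -0.001, -1.996]
contact_force: [-2.1, -0.9, 5.5]
opening: 0.0556
t: 19.3
eef_pos: [0.4362, 0.2447, 0.2068]
tool_rot: [2.424, -0.003, -1.998]
contact_force: [-0.1, 0.1, -2.8]
opening: 0.0556
shift [ 0.0153  0.2058 -0.094 ] turn [-0.091 -0.192 -0.01 ] rows 4.0
```

```bash
python3 -m pendant '0.4 0 0.05 -0.01 0 0 0;0.4 0.015 0.206 -0.094 -0.091 -0.192 -0.01;0.4 0.015 0.206 -0.094 -0.091 -0.192 -0.01;0.4 0.015 0.206 -0.094 -0.091 -0.192 -0.01;0.4 0.015 0.206 -0.094 -0.091 -0.192 -0.01;0.4 0.015 0.206 -0.094 -0.091 -0.192 -0.01;0.4 0.015 0.206 -0.094 -0.091 -0.192 -0.01;0.4 0.015 0.206 -0.094 -0.091 -0.192 -0.01;0.4 0.015 0.206 -0.094 -0.091 -0.192 -0.01'
python3 - <<'E'
from h import *
go(RL+[0,0,.096],SY)
E
```

```text
t: 20.42
eef_pos: [0.5314, 0.0401, 0.2116]
tool_rot: [2.176, 0.101, -2.173]
contact_force: [0.7, -0.4, -1.9]
opening: 0.0556
shift [0.1156 0.0013 0.0005] turn [ 0.002 -0.001  0.   ] rows 2.0
```

```bash
python3 -m pendant '0.4 0.05 0.001 0 0 0 0;0.4 0.1 0.001 0 0 0 0;0.4 0.114 0.001 0 0 0 0;0.4 0.117 0.001 0 0 0 0;0.4 0.119 0.001 0 0 0 0;0.4 0.119 0.001 0 0 0 0'; python3 -m pendant '0.4 0 0 0 0 0 0;0.8 0 0 0 0 0 0;1 0 0 0 0 0 0;1 0 0 0 0 0 0;1 0 0 0 0 0 0;1 -0.05 0 0 0 0 0;1 -0.11 0 0 0 0 0;1 -0.13 0 0 0 0 0;1 -0.13 0 0 0 0 0;1 -0.13 0 0 0 0 0'
python3 - <<'E'
from h import *
for n in("side","top"):
    d=take(n,n+"1.npz");print(n)
    for t in tops(d):print(*t)
# mark pixels: bright on the panel, printed as world at z=.062, stirrer-polar about knob
    g=d["image"].max(2);P=cast(d,np.c_[np.tile(np.arange(640),480),np.repeat(np.arange(480),640)],.062)-KNOB
    r=np.hypot(P[:,0],P[:,1]);a=np.degrees(np.arctan2(P[:,1],P[:,0]));k=(r>.038)&(r<.064)&(abs(a)<22)&(g.ravel()>70)
    w=g.ravel()[k].astype(float)-50;print("mark",k.sum(),"centroid",(P[k]*w[:,None]).sum(0)/w.sum(),"r",r[k].min(),r[k].max())
    for lo,hi in((.038,.044),(.044,.05),(.05,.057),(.057,.064)):
        q=k&(r>=lo)&(r<hi)
        if q.any():
            ww=g.ravel()[q].astype(float)-50;print(lo,q.sum(),((P[q]*ww[:,None]).sum(0)/ww.sum()).round(4)[:2],(a[q]@ww/ww.sum()).round(1))
E
```

```text
t: 21.18
eef_pos: [0.5328, 0.0386, 0.0938]
tool_rot: [2.179, 0.1, -2.171]
contact_force: [0.2, -0.5, -2.4]
opening: 0.0557
t: 22.42
eef_pos: [0.5309, 0.0382, 0.2211]
tool_rot: [2.174, 0.1, -2.176]
contact_force: [-0.7, -0.1, -0.0]
opening: 0.0876
side
[352. 129.] [ 0.5273 -0.4148  0.0873] 0.5267 -0.4177 r 25.5
[324. 198.] [ 0.526  -0.0599  0.152 ] 0.5092 0.0079 r 106.8
[311. 235.] [0.53   0.0409 0.1455] 0.5292 0.0382 r 25.8
[391. 304.] [0.3651 0.0855 0.0493] 0.3663 0.0849 r 18.8
[297. 329.] [0.5052 0.2474 0.1431] 0.5052 0.2453 r 24.5
[331. 338.] [0.4508 0.2469 0.1327] 0.4501 0.2444 r 25.2
[228. 438.] [0.5689 0.4161 0.0868] 0.5695 0.415 r 24.8
mark 4 centroid [0.04027901 0.00302253 0.062     ] r 0.03914169674240567 0.04192812562296789
0.038 4 [0.0403 0.003 ] 4.3
top
[154. 217.] [0.5714 0.4146 0.0868] 0.5725 0.4147 r 24.9
[356. 221.] [ 0.5384 -0.076   0.1611] 0.5054 -0.0602 r 62.2
[493. 227.] [ 0.5296 -0.4166  0.0873] 0.5285 -0.4177 r 24.2
[219. 238.] [0.5075 0.2451 0.1434] 0.5074 0.2453 r 23.7
[220. 262.] [0.4528 0.2445 0.1329] 0.4526 0.2444 r 23.2
[293. 298.] [0.3673 0.0794 0.0497] 0.3668 0.0796 r 19.9
mark 48 centroid [0.04993056 0.00732931 0.062     ] r 0.039051959721687686 0.06314194548604263
0.038 7 [0.0406 0.0063] 8.8
0.044 13 [0.0466 0.007 ] 8.6
0.05 17 [0.0523 0.0081] 8.8
0.057 11 [0.0599 0.0068] 6.5
```

```bash
python3 -c "
from h import *
a=np.radians(154.);print(read_state()['joint_positions'].round(2))
d=dict(np.load('side0.npz'))
g=d['image'].max(2);P=cast(d,np.c_[np.tile(np.arange(640),480),np.repeat(np.arange(480),640)],.062)-KNOB
r=np.hypot(P[:,0],P[:,1]);an=np.degrees(np.arctan2(P[:,1],P[:,0]))
for lo,hi in((.038,.044),(.044,.05),(.05,.057),(.057,.064)):
    q=(r>=lo)&(r<hi)&(abs(an)<22)&(g.ravel()>50);ww=g.ravel()[q].astype(float)-40;print(q.sum(),((P[q]*ww[:,None]).sum(0)/ww.sum()).round(4)[:2])
go(KNOB+[0,0,.16],[np.cos(a),np.sin(a),0])"
```

```text
[ 0.23  0.3  -0.48  1.8   0.15  1.09 -1.78]
6 [0.0411 0.0042]
9 [0.0471 0.0044]
4 [0.0505 0.0057]
1 [0.0571 0.0083]
shift [0.0607 0.2567 0.0463] turn [-1.026e+00  1.000e-03  2.000e-03] rows 6.0
```

```bash
python3 -m pendant '1 0 0.257 0.046 -1.026 0 0;1 0 0.257 0.046 -1.026 0 0;1 0 0.257 0.046 -1.026 0 0;1 0 0.257 0.046 -1.026 0 0;0.45 0 0.257 0.046 -1.026 0 0;0.45 0 0.257 0.046 -1.026 0 0;0.45 0.06 0.257 0.046 -1.026 0 0;0.45 0.06 0.257 0.046 -1.026 0 0;0.45 0.06 0.257 0.046 -1.026 0 0'; python3 -c "
from h import *
a=np.radians(154.);print(read_state()['joint_positions'].round(2))
go(KNOB+[0,0,.071],[np.cos(a),np.sin(a),0])"
```

```text
t: 23.65
eef_pos: [0.5097, -0.2214, 0.1629]
tool_rot: [1.536, 0.96, -1.534]
contact_force: [1.0, 0.3, 0.7]
opening: 0.0416
[ 0.73  0.41 -0.52  1.81  0.24  0.99 -0.34]
shift [ 0.0919 -0.0014  0.001 ] turn [ 0.    -0.001 -0.   ] rows 2.0
```

```bash
python3 -m pendant '0.45 0.05 -0.001 0.001 0 0 0;0.45 0.085 -0.001 0.001 0 0 0;0.45 0.091 -0.001 0.001 0 0 0;0.45 0.091 -0.001 0.001 0 0 0;0.05 0.091 -0.001 0.001 0 0 0;0.05 0.091 -0.001 0.001 0 0 0;0.05 0.091 -0.001 0.001 0 0 0;0.05 0.091 -0.001 0.001 0 0 0' 12; python3 -c "
from h import *
for m in(7.3,):
  a=np.radians(90+m);go(KNOB+[0,0,.071],[np.cos(a),np.sin(a),0])
print(read_state()['ft_torque'])"
```

```text
t: 24.65
eef_pos: [0.5086, -0.2225, 0.072]
tool_rot: [1.537, 0.958, -1.533]
contact_force: [-0.9, -1.3, 6.4]
opening: 0.0127
shift [ 0.001  -0.001  -0.0005] turn [ 0.989 -0.002 -0.001] rows 6.0
[-0.18468808  0.02569874  0.03830318]
```

```bash
python3 -m pendant '0.05 0 0 0 0.15 0 0;0.05 0 0 0 0.3 0 0;0.05 0 0 0 0.45 0 0;0.05 0 0 0 0.6 0 0;0.05 0 0 0 0.75 0 0;0.05 0 0 0 0.9 0 0;0.05 0 0 0 0.99 0 0;0.05 0 0 0 0.99 0 0;0.05 0 0 0 0.99 0 0'; python3 -m pendant '0.45 0 0 0 0 0 0;0.45 0 0 0 0 0 0;0.45 0 0 0 0 0 0;0.45 -0.05 0 0 0 0 0;0.45 -0.11 0 0 0 0 0;0.45 -0.11 0 0 0 0 0;0.45 -0.13 -0.06 0 0 0 0;0.45 -0.13 -0.12 0 0 0 0;0.45 -0.13 -0.18 0 0 0 0;0.45 -0.13 -0.2 0 0 0 0;0.45 -0.13 -0.2 0 0 0 0'
python3 - <<'E'
from h import *
print(R.from_rotvec(read_state()["tool_rot"]).as_matrix().round(3)[:,1])
ims=[]
for n,b in(("top",(175,275,370,445)),("side",(150,225,265,375))):
    d=take(n,n+"2.npz");c=d["image"][b[0]:b[1],b[2]:b[3],::-1];ims.append(cv2.convertScaleAbs(cv2.resize(c,None,fx=5,fy=5,interpolation=cv2.INTER_CUBIC),alpha=1.5))
W=np.zeros((500,800,3),np.uint8);W[:,:375]=ims[0];s=cv2.resize(ims[1],(420,286));W[:286,380:]=s;cv2.imwrite("pics/knob2.png",W)
E
```

```text
t: 25.78
eef_pos: [0.508, -0.2216, 0.072]
tool_rot: [2.157, 0.138, -2.155]
contact_force: [-2.4, 2.1, 8.9]
opening: 0.0131
t: 27.15
eef_pos: [0.4821, -0.0224, 0.2008]
tool_rot: [2.155, 0.142, -2.154]
contact_force: [0.6, -0.2, -0.1]
opening: 0.0393
[ 0.13  -0.992 -0.001]
```

View pics/knob2.png

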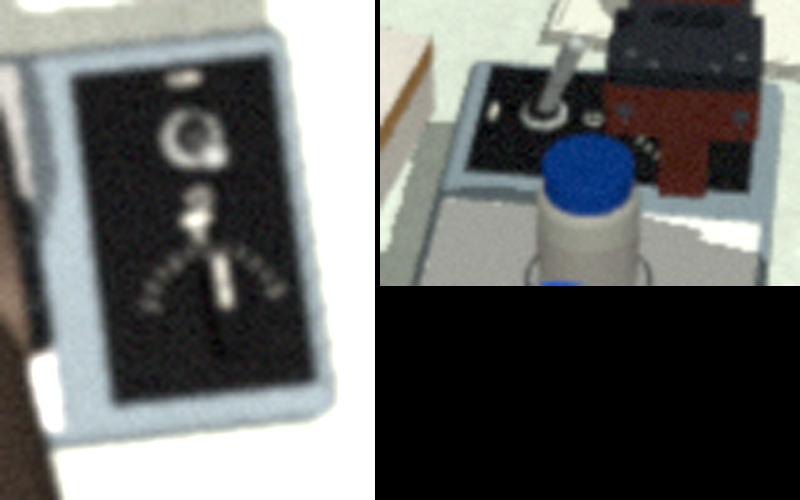

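The top crop shows the pointer at (217,252)–(228,308) and the T mark's stem at (198,235)–(200,190), with the tick arc around it. The left and right ticks let me fit the knob's axis.

Run:
```python
from h import *
d=dict(np.load("top2.npz"));g=cv2.resize(d["image"].max(2)[175:275,370:445],None,fx=5,fy=5,interpolation=cv2.INTER_CUBIC).astype(float)
f=lambda u,v:np.c_[370+(np.asarray(u)+.5)/5-.5,175+(np.asarray(v)+.5)/5-.5]
def wc(box,z,th):
    x0,y0,x1,y1=box;s=g[y0:y1,x0:x1];v,u=np.nonzero(s>th);w=s[v,u]-th;return cast(d,f(u+x0,v+y0),z)[:,:2],w
# ticks: points on the arc outside pointer / mark
T=[]
for b in((130,280,170,320),(255,270,300,310),(150,255,192,290),(245,250,280,282)):
    P,w=wc(b,.0625,38);T.append(P)
P=np.vstack(T);A=np.c_[2*P,np.ones(len(P))];so=np.linalg.lstsq(A,(P**2).sum(1),rcond=None)[0];print("tick circle",so[:2],np.sqrt(so[2]+so[:2]@so[:2]),len(P))
P,w=wc((205,248,240,315),.097,70);m=np.average(P,0,w);C=np.cov(P.T,aweights=w);e=np.linalg.eigh(C)[1][:,1];e*=np.sign(e[0]);print("pointer",m,"angle",np.degrees(np.arctan2(e[1],e[0])),"ends",(P-m)@e.T.min() if 0 else np.ptp((P-m)@e))
P,w=wc((180,184,218,240),.0625,60);mm=np.average(P,0,w);C=np.cov(P.T,aweights=w);e=np.linalg.eigh(C)[1][:,1];e*=np.sign(e[0]);print("mark",mm,"pca",np.degrees(np.arctan2(e[1],e[0])))
for K in(so[:2],KNOB[:2],np.array([.5093,-.2216]),m-.0125*np.array([np.cos(.13),np.sin(.13)])):
    print(K.round(4),"mark angle",np.degrees(np.arctan2(*(mm-K)[::-1])).round(1),"pointer pos angle",np.degrees(np.arctan2(*(m-K)[::-1])).round(1))
```

```text
tick circle [ 0.51107225 -0.22157595] 0.03297854067511587 1887
pointer [ 0.52228268 -0.21962968] angle 7.188551745126401 ends 0.02779269567040442
mark [ 0.56011824 -0.21402337] pca -10.838499502403302
[ 0.5111 -0.2216] mark angle 8.8 pointer pos angle 9.8
[ 0.508  -0.2216] mark angle 8.3 pointer pos angle 7.9
[ 0.5093 -0.2216] mark angle 8.5 pointer pos angle 8.6
[ 0.5099 -0.2213] mark angle 8.2 pointer pos angle 7.4
```

Mark 8.2–8.8°, pointer 7.2–8.6°, so the knob agrees to about 1°. Now the toggle goes on, pushed from the robot's side.

```bash
python3 -c "
from h import *
go(PIV-.047*SX+[0,0,.16],SY)"
```

```text
shift [ 0.0408  0.1985 -0.0441] turn [ 0.036 -0.     0.   ] rows 4.0
```

```bash
python3 -m pendant '0 0 0.198 -0.044 0.036 0 0;0 0 0.198 -0.044 0.036 0 0;0 0 0.198 -0.044 0.036 0 0;0 0 0.198 -0.044 0.036 0 0;0 0 0.198 -0.044 0.036 0 0;0 0.041 0.198 -0.044 0.036 0 0;0 0.041 0.198 -0.044 0.036 0 0;0 0.041 0.198 -0.044 0.036 0 0'; python3 -c "
from h import *
go(PIV-.047*SX+[0,0,.101],SY)"
```

```text
t: 28.25
eef_pos: [0.5516, -0.2136, 0.1614]
tool_rot: [2.176, 0.101, -2.173]
contact_force: [0.1, 1.0, -0.2]
opening: 0.0003
shift [0.0604 0.0026 0.0008] turn [ 0.002 -0.002  0.001] rows 1.0
```

```bash
python3 -m pendant '0 0.04 0.002 0 0 0 0;0 0.06 0.002 0 0 0 0;0 0.06 0.002 0 0 0 0;0 0.06 0.002 -0.012 0 0 0;0 0.06 0.002 -0.02 0 0 0;0 0.06 0.002 -0.028 0 0 0;0 0.06 0.002 -0.036 0 0 0;0 0.06 0.002 -0.043 0 0 0;0 0.06 0.002 -0.043 0 0 0;0 0.06 0.002 -0.038 0 0 0;0 0.02 0.002 -0.038 0 0 0;0 -0.04 0.002 -0.038 0 0 0'; python3 -m pendant '1 0 -0.05 0 0 0 0;1 0 -0.1 0 0 0 0;1 0 -0.16 0 0 0 0;1 0 -0.22 0 0 0 0;1 0 -0.28 0 0 0 0;1 0 -0.34 0 0 0 0;1 0 -0.34 0 0 0 0;1 0 -0.34 0 0 0 0'
python3 - <<'E'
from h import *
d=take("top");a=d["image"][150:290,270:450,::-1];cv2.imwrite("pics/on.png",cv2.resize(a,None,fx=4,fy=4,interpolation=cv2.INTER_CUBIC))
for t in tops(d):print(*t)
d=take("side")
for t in tops(d):print(*t)
E
```

```text
t: 29.75
eef_pos: [0.5878, -0.2129, 0.1996]
tool_rot: [2.173, 0.102, -2.179]
contact_force: [0.4, -0.7, -0.4]
opening: 0.0005
t: 30.75
eef_pos: [0.5583, 0.1248, 0.2004]
tool_rot: [2.176, 0.099, -2.173]
contact_force: [0.9, -0.4, -0.2]
opening: 0.0773
[154. 217.] [0.5715 0.4147 0.0867] 0.5723 0.4149 r 24.9
[356. 221.] [ 0.5413 -0.076   0.1456] 0.5415 -0.0754 r 22.7
[310. 224.] [0.5228 0.0301 0.2245] 0.4951 0.0322 r 59.6
[493. 227.] [ 0.5296 -0.4165  0.0874] 0.5287 -0.4166 r 23.7
[219. 238.] [0.5074 0.2454 0.1436] 0.5072 0.245 r 23.6
[220. 262.] [0.4528 0.2446 0.1326] 0.4521 0.2441 r 23.4
[352. 129.] [ 0.5272 -0.415   0.0875] 0.5264 -0.4174 r 25.0
[319. 195.] [ 0.5395 -0.0743  0.1453] 0.5415 -0.0768 r 26.5
[311. 235.] [0.5298 0.0408 0.1456] 0.5297 0.0379 r 25.5
[391. 304.] [0.3652 0.0855 0.0494] 0.3662 0.0842 r 18.8
[297. 329.] [0.5052 0.2473 0.1432] 0.505 0.2452 r 24.4
[331. 338.] [0.4507 0.2468 0.1327] 0.4511 0.2446 r 24.8
[228. 438.] [0.5689 0.416  0.0868] 0.5691 0.4143 r 24.9
```

View pics/on.png

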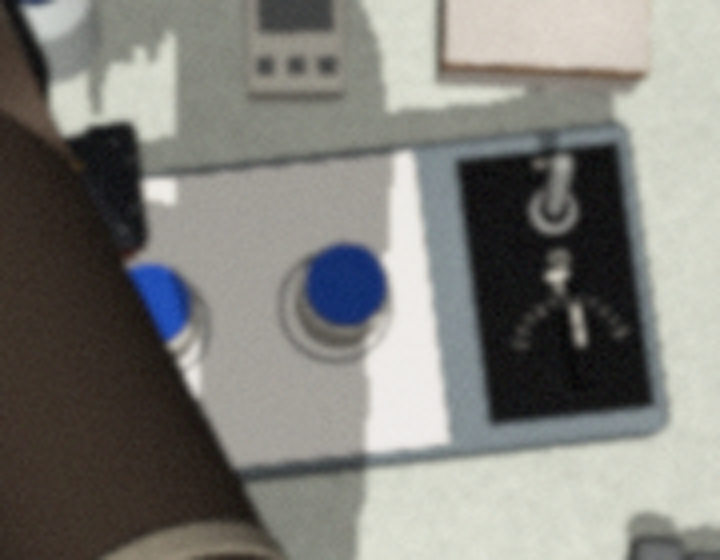

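The toggle leans away again (on), with its tip at crop (560,160). Both bottles stand in their rings and the pointer is at the mark. Next is the new bottle at (0.571,0.415). It is the only one on the mat.

```bash
python3 -c "
from h import *
go([.571,.4148,.2],[0,1,0])"
```

```text
shift [ 0.0004 -0.2891 -0.038 ] turn [ 0.088 -0.001 -0.   ] rows 5.0
```

```bash
python3 -m pendant '1 -0.02 -0.1 -0.02 0.088 0 0;1 -0.02 -0.289 -0.038 0.088 0 0;1 -0.02 -0.289 -0.038 0.088 0 0;1 -0.02 -0.289 -0.038 0.088 0 0;1 -0.02 -0.289 -0.038 0.088 0 0;1 -0.02 -0.289 -0.038 0.088 0 0;1 0 -0.289 -0.038 0.088 0 0;1 0 -0.289 -0.038 0.088 0 0'
python3 - <<'E'
from h import *
d=take("side");cv2.imwrite("pics/new.png",cv2.resize(d["image"][280:480,120:400,::-1],None,fx=2.5,fy=2.5))
for t in tops(d):print(*t)
go([.571,.4148,.034],[0,1,0])
E
```

```text
t: 31.85
eef_pos: [0.5703, 0.4131, 0.1979]
tool_rot: [2.218, -0.004, -2.222]
contact_force: [0.4, -0.4, 0.0]
opening: 0.0879
[352. 129.] [ 0.5272 -0.4142  0.0874] 0.529 -0.4167 r 26.6
[319. 194.] [ 0.5393 -0.0745  0.1456] 0.5404 -0.0774 r 25.3
[311. 235.] [0.5299 0.0409 0.1457] 0.531 0.0389 r 24.7
[391. 303.] [0.3652 0.0848 0.0495] 0.3655 0.0826 r 18.7
[297. 329.] [0.5052 0.2475 0.1433] 0.5059 0.2453 r 24.9
[331. 338.] [0.4506 0.2468 0.1327] 0.4499 0.2443 r 25.1
[228. 438.] [0.5686 0.4163 0.0872] 0.5685 0.4272 r 36.8
shift [ 0.1652 -0.0013 -0.0006] turn [ 0.     0.001 -0.002] rows 3.0
```

View pics/new.png

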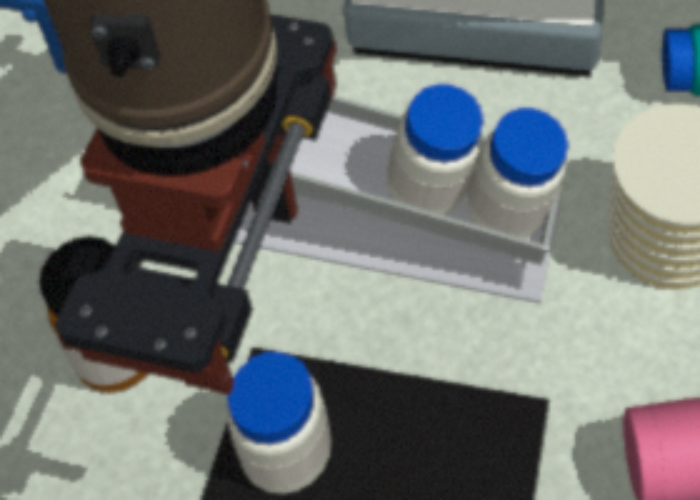

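The new bottle stands at (275,420), unmoved. The fingers line up above it and the amber jar (90,310) is clear.

```bash
python3 -m pendant '1 0.05 -0.001 -0.001 0 0 0;1 0.1 -0.001 -0.001 0 0 0;1 0.145 -0.001 -0.001 0 0 0;1 0.164 -0.001 -0.001 0 0 0;1 0.164 -0.001 -0.001 0 0 0;0.4 0.164 -0.001 -0.001 0 0 0;0.4 0.164 -0.001 -0.001 0 0 0;0.4 0.164 -0.001 -0.001 0 0 0;0.4 0.164 -0.001 -0.001 0 0 0' 25; python3 -m pendant '0.4 -0.06 0 0 0 0 0;0.4 -0.12 0 0 0 0 0;0.4 -0.18 0 0 0 0 0;0.4 -0.21 0 0 0 0 0;0.4 -0.21 0 0 0 0 0;0.4 -0.21 0 0 0 0 0'
python3 - <<'E'
from h import *
n=np.array([-.1889,0,.982]);u=np.array([.982,0,.1889])
b=np.array([.5617,.2453,.1538])-.084*n;print(b);tcp=b+.032*n+.008*u;print(tcp)
go(tcp+.09*n,[0,1,0],-n)
E
```

```text
t: 33.02
eef_pos: [0.5715, 0.4178, 0.0376]
tool_rot: [2.223, 0.004, -2.218]
contact_force: [-1.1, -1.3, 4.4]
opening: 0.0554
t: 33.78
eef_pos: [0.5703, 0.4171, 0.2446]
tool_rot: [2.218, 0.002, -2.221]
contact_force: [-0.8, -0.7, -2.7]
opening: 0.0555
[0.5775676 0.2453    0.071312 ]
[0.5793788 0.2453    0.1042472]
shift [0.0522 0.1717 0.0084] turn [ 0.003  0.191 -0.001] rows 3.0
```

```bash
python3 -m pendant '0.4 0 0.06 0.004 0 0.1 0;0.4 0.01 0.172 0.008 0 0.191 0;0.4 0.03 0.172 0.008 0 0.191 0;0.4 0.05 0.172 0.008 0 0.191 0;0.4 0.05 0.172 0.008 0 0.191 0;0.4 0.05 0.172 0.008 0 0.191 0;0.4 0.05 0.172 0.008 0 0.191 0'
python3 - <<'E'
from h import *
n=np.array([-.1889,0,.982]);u=np.array([.982,0,.1889])
b=np.array([.5617,.2453,.1538])-.084*n;tcp=b+.0365*n+.008*u
go(tcp,[0,1,0],-n)
E
```

```text
t: 34.65
eef_pos: [0.5636, 0.2468, 0.197]
tool_rot: [2.423, 0.007, -1.997]
contact_force: [-0.6, 0.0, -1.0]
opening: 0.0556
shift [0.0895 0.0017 0.0022] turn [ 0.004 -0.002  0.002] rows 2.0
```

```bash
python3 -m pendant '0.4 0.04 0.002 0.002 0.004 0 0;0.4 0.075 0.002 0.002 0.004 0 0;0.4 0.087 0.002 0.002 0.004 0 0;0.4 0.089 0.002 0.002 0.004 0 0;0.4 0.089 0.002 0.002 0.004 0 0'
python3 - <<'E'
from h import *
d=take("side");cv2.imwrite("pics/put.png",cv2.resize(d["image"][230:400,150:370,::-1],None,fx=3,fy=3))
n=np.array([-.1889,0,.982]);u=np.array([.982,0,.1889])
b=np.array([.5617,.2453,.1538])-.084*n;go(b+.0345*n+.008*u,[0,1,0],-n)
E
```

```text
t: 35.28
eef_pos: [0.579, 0.2445, 0.1102]
tool_rot: [-2.424, -0.002, 1.995]
contact_force: [0.3, 0.5, -0.9]
opening: 0.0553
shift [ 0.0035 -0.0009  0.0009] turn [-0.001 -0.004  0.002] rows 1.0
```

View pics/put.png

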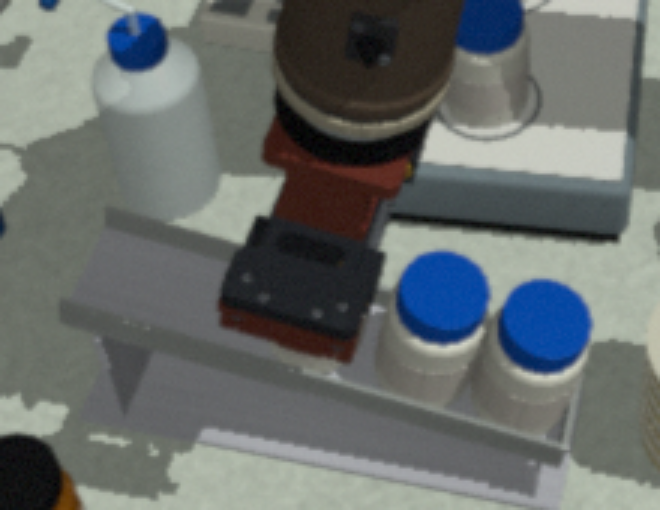

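The new bottle is held behind the two waiting ones, within the guides. I'll lower it the last 3–4 mm, release and back off.

```bash
python3 -m pendant '0.4 0.002 0 0 0 0 0;0.4 0.004 0 0 0 0 0;0.4 0.004 0 0 0 0 0'; python3 -m pendant '0.75 0 0 0 0 0 0;1 0 0 0 0 0 0;1 0 0 0 0 0 0;1 0 0 0 0 0 0;1 -0.05 0 0 0 0 0;1 -0.11 0 0 0 0 0;1 -0.15 0 0 0 0 0;1 -0.15 0.02 0.05 0 0 0;1 -0.15 0.02 0.1 0 0 0;1 -0.18 0.02 0.16 0 -0.18 0;1 -0.18 0.02 0.16 0 -0.18 0;1 -0.18 0.02 0.16 0 -0.18 0'
python3 - <<'E'
from h import *
for n in("side","top"):
    d=take(n);cv2.imwrite(f"pics/end_{n}.png",d["image"][:,:,::-1]);print(n)
    for t in tops(d):print(*t)
E
```

```text
t: 35.7
eef_pos: [0.5803, 0.2447, 0.1073]
tool_rot: [-2.425, -0.002, 1.993]
contact_force: [-2.5, -0.6, 10.3]
opening: 0.0556
t: 37.2
eef_pos: [0.3888, 0.2237, 0.2511]
tool_rot: [-2.236, -0.0, 2.203]
contact_force: [0.0, 0.3, -0.9]
opening: 0.0875
side
[352. 129.] [ 0.5272 -0.4144  0.0873] 0.529 -0.4179 r 26.5
[319. 195.] [ 0.5394 -0.0745  0.1456] 0.5404 -0.0775 r 26.0
[311. 235.] [0.5303 0.0409 0.1454] 0.5307 0.0385 r 25.6
[391. 304.] [0.3649 0.0922 0.0552] 0.3682 0.1886 r 115.6
[263. 318.] [0.5601 0.2464 0.1537] 0.5606 0.2435 r 25.3
[297. 329.] [0.505  0.2477 0.1432] 0.505 0.2457 r 24.6
[331. 338.] [0.4508 0.2469 0.1326] 0.4522 0.2447 r 25.4
top
[219. 214.] [0.5619 0.2439 0.1538] 0.5626 0.2438 r 23.1
[356. 221.] [ 0.5416 -0.0764  0.1456] 0.5416 -0.0767 r 23.2
[307. 226.] [0.5317 0.0384 0.1458] 0.5314 0.0391 r 23.1
[493. 227.] [ 0.5295 -0.4164  0.0875] 0.529 -0.417 r 23.7
[219. 238.] [0.5071 0.245  0.1435] 0.5072 0.2445 r 23.3
[221. 261.] [0.4513 0.2359 0.1693] 0.4343 0.2136 r 58.4
[293. 298.] [0.3671 0.0798 0.0502] 0.3674 0.0787 r 19.4
```

View pics/end_side.png

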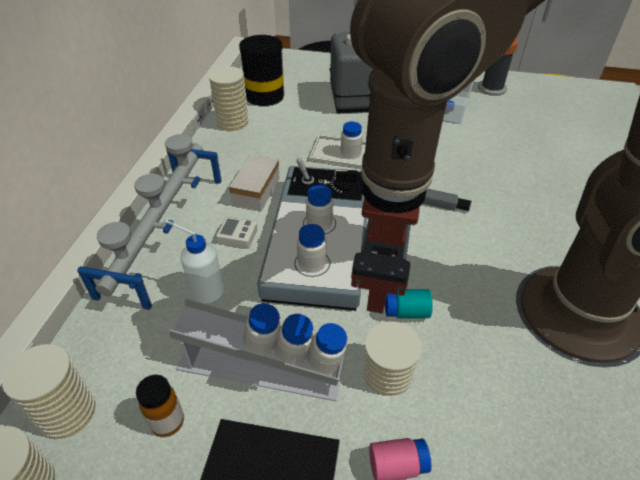

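The picture shows three bottles touching in the rack (263–331,318–338), two on the rings (319,195 and 311,235) and one in the tray (352,129). The mat is empty, the toggle leans away (305,170), the bystanders look unmoved and the arm is clear.

```bash
python3 -c "
from rig import *
print(close_job())"
```

```text
the job is handed in; nothing more can be done
None
```

I've done the whole job and handed it in at about 37 s on the robot's clock; no verdict is reported.

- **Order of work:** I flipped the toggle off and moved the one finished bottle from the left ring to the tray. The two oldest rack bottles then went onto the right and left rings. I turned the knob to the set mark, flipped the toggle on again and loaded the one new bottle behind the two still waiting.
- **Bottles:** Those on the rings measured within about 2 mm of the ring centres. The three in the rack are touching, at the spacing measured at the start, and the finished one is upright in mid-tray.
- **Knob:** After the turn, the top view put the pointer at 7.2–8.6° and the mark at 8.2–8.8°, so they agree to about 1°. Earlier side-view readings put the mark 2° lower, at about 6–7°. The finished knob position was only checked from the top because the side view was blocked.
- **Toggle, bystanders and arm:** In the last picture the toggle leans to on, and the arm is clear of everything. I compared the bystanders by eye only, and they look unmoved.

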